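# Plug the open lens barrel against dust

### The arm

A 6-joint arm with a two-finger parallel gripper is mounted at the origin on the work surface. World frame = base frame: x ahead of the robot, y to its left, z up, the work surface at z = 0. Lengths are in m, angles in rad, forces in N, time in s.
With the tool pointing down it reaches from about 0.35 to 0.975 m from the base axis. Payload 17.4 kg.
Tool frame: the origin (TCP) lies at the very end of the fingers, on their centre line; the grasp point (between the pads) lies 19 mm behind it; z points along the fingers, y is the direction in which the jaws open and shut (so a half turn about z gives the same grasp; the last joint's range is limited). The gripper opens to 85 mm and grips with 20 to 120 N. Pads are 22 mm wide; open, the fingers measure 114 mm over their backs; the gripper's body (76 mm by 85 mm) begins 54 mm behind the grasp point. The pads swing forward as they close: fully open they stand 13 mm farther back than shut.
Start: joints at [1.174, 0.116, 1.442, -0, 1.584, -0.038], TCP at [0.237, 0.632, 0.197] pointing down, gripper open.
Joint ranges: [-2.83, 2.83], [-0.83, 2.19], [0.07, 2.5], [-1.14, 4.28], [0.01, 3], [-2.97, 2.97]. Speed limits (rad/s): [1.89, 1.89, 2.22, 3.14, 3.14, 3.14].

### API

Orientations are given as a rotation vector (axis times angle).
In Python, from rig import manip gives the robot as it stands. The module is installed in compiled form; this text tells all that it offers.
- The arm moves only by the tool step_arm, never from a script. Its argument "steps" is a list of rows, each an object of numbers: "tx", "ty", "tz": the shift along the world's x, y, z in m; "wx", "wy", "wz": the turn, a rotation vector about the world's x, y, z in rad. A call has 1 to 12 rows; each row shifts and turns the commanded pose from where the row before left it; what a row does not reach is not made up. A row lasts 1/12 s, in which the tool goes at most 41.7 mm and 7.16 degrees, less where a joint would pass 70% of its speed; a pose out of reach is approached as far as the arm can. A call with a gripper value outside its range is refused whole. "fingers" is the closure, from 0 (fully open) to 1 (shut), set as the call begins (left out, the last holds). The fingers move at their own pace and stop on an object; the grip force is fixed at half the most. Time passes only in rows, so rows that do not move let the fingers close. It gives the time, the measured TCP pose, the force and the opening at its end, in the units of the state.
- manip.get_state(): the state, without advancing time (a new reading comes with each control period).
- manip.capture(name): name is "scene" or "top"; returns the picture (384x512x3 uint8, blue, green, red); there is no depth.
- manip.camera_params(name): a dict with "fx", "fy", "cx", "cy" (pixels), "k1" (the pictures are not rectified: a ray, as slopes to the right and down, at radius r is drawn at 1 + k1 r^2 times it, then the intrinsics apply), "T" (4x4, takes a point from camera to world coordinates). Camera axes: x right, y down, z forward; pixel columns grow to the right and rows downward; lengths in m; the calibration is good to about 2 mm. A picture is of the moment at which its call begins. camera_params takes no time and is no camera call.
- manip.close_job(): hands the job in, once; it reports no verdict.
Trained networks look in the newest picture that a camera, given by its name, has taken for a name from the list of things; names that differ only in an ending like _2 or _b are one class to them, and where a whole thing is asked for, a point or a joint stands for the part that bears it (a point fixed in the world has none). Each returns a list of dicts, best first, with "p" (0 to 1); they miss things now and then, are a little off and sometimes report something else, mostly with a low value. They report only what shows in the picture. A call takes as long as a camera call. They do not tell look-alikes from the thing itself.
- manip.cut_out(target, camera): "region" (384x512 bool, what is visible of it) and "bbox" ([left, top, right, bottom] in pixels, round what is visible of it).
- manip.mark_of(target, camera): "pixel" ([column, row] in pixels: a listed point, or the origin of a listed thing).
The state is a dict: "t": time; "joint_pos": joint angles; "joint_velocities": joint speeds; "effort": joint torques, N m; "eef_pos": TCP position; "tool_rot": TCP orientation; "ft_force": force on the tool from outside, world axes, zero at the start; "torque": the same for the moment, N m; "width": finger opening in m.
Only numpy, scipy, OpenCV 4.12 (cv2) and the standard library are available. Lean on these libraries where they do the work, as an engineer would, in place of code of your own. Each camera call takes 0.05 s, during which the arm holds its last target.

### The job

The lens barrel held upright in the bench clamp's aluminium cradle is open to dust. Take the larger of the two tapered rubber plugs by its knob and lower it, narrow end first, into the barrel's mouth until its flange sits flat on the rim, keeping hold of it until it is home; then let go and move clear. Leave the smaller plug standing where it is.

Things in the scene. Friction and masses are not known exactly. Their poses are not given: they have to be found in the camera images.
- plug_large: larger dust plug, upright on the bench on its narrow end, about 0.1 kg, round. From the foot up: black rubber cone 28 mm across at the foot, 44 mm at 30 mm height; black rubber flange 62 mm across from 30 to 36 mm; plain aluminium cylinder knob 26 mm across from 36 to 70 mm (top). Origin: centre of the foot's underside; z up through the knob
- plug_small: smaller dust plug, same form and materials, upright on the bench, too small for the barrel: foot 20 mm across, 26 mm at 18 mm height, flange 36 mm across and 6 mm thick, knob 18 mm across and 22 mm tall, 46 mm high in all. Origin: centre of the foot's underside; z up
- barrel_mouth (a point): centre of the lens barrel's open mouth, level with its rim, 120 mm above the bench; z up. The barrel is a fixed upright tube, dark metal with an aluminium rim, 62 mm outside, straight bore 50 mm across and 70 mm deep. With the large plug fully home its flange rests on the rim and its foot is 30 mm below this point
- clamp: grey bench clamp fixed to the bench, holding the aluminium cradle and barrel between its jaws; jaws and cradle reach 81 mm above the bench. Origin: on the bench, under the barrel's axis. Its own x runs along the screw: it extends 58 mm to -x and 112 mm to +x (cross bar, 54 mm above the bench), and 45 mm to either side. Yaw within 0.35 rad of the bench's
There are look-alikes about, which are no part of the job. Leave any blue or yellow look-alike of the plug_large alone.

How it is judged:
By the outcome, as a careful person would: the job done as asked, in the order asked, and still so for the second after the job is handed in, with the robot touching nothing.
It also fails if it takes over 40 s, if anything falls off the work surface, if the arm or the gripper's body presses on something with over 40 N, if the wrist force passes 120 N, or if a joint passes its speed limit or range.

## Working session

There is one attempt and no reset: what is moved stays moved. The work goes in short steps, Python scripts to look and compute and a tool call to move; the robot and the scene stay as the last step left them, time stands still between calls to the robot, and variables do not carry over. Pictures are saved under pics/ and viewed, and the job is handed in when it is done.

Besides the shell and the picture viewer there is one more tool, called after "Call:" as a command line: name --argument value ..., lists and objects as JSON in quotes. step_arm: Moves the arm, as the interface text tells. Its arguments: {"type":"object","properties":{"steps":{"type":"array","items":{"type":"object","properties":{"tx":{"type":"number"},"ty":{"type":"number"},"tz":{"type":"number"},"wx":{"type":"number"},"wy":{"type":"number"},"wz":{"type":"number"}}}},"fingers":{"type":"number"}},"required":["steps"]}

```bash
mkdir -p pics
python3 - <<'E'
from rig import manip
import cv2
for n in ("scene","top"):
    cv2.imwrite(f"pics/{n}0.png",manip.capture(n))
    p=manip.camera_params(n); print(n,p)
    for t in ("plug_large","plug_small","clamp"):
        for d in manip.cut_out(t,n): print(t,'cut',d['bbox'],round(d['p'],2))
        for d in manip.mark_of(t,n): print(t,'mark',d['pixel'],round(d['p'],2))
    for d in manip.mark_of("barrel_mouth",n): print('mouth',d['pixel'],round(d['p'],2))
print(manip.get_state())
E
```

```text
scene {'fx': 349.6023113854212, 'fy': 349.6023113854212, 'cx': 258.6721947833321, 'cy': 188.0170485087986, 'k1': -0.021106833704892983, 'T': array([[ 0.31972216,  0.5578833 , -0.76586158,  1.08891302],
       [ 0.94738904, -0.17523763,  0.26785405, -0.16470749],
       [ 0.01522353, -0.81120774, -0.58455987,  0.52873079],
       [ 0.        ,  0.        ,  0.        ,  1.        ]])}
plug_large cut [178.3, 223.8, 207.6, 262.5] 0.95
plug_large cut [221.4, 212.4, 254.0, 238.4] 0.66
plug_large cut [270.4, 192.4, 298.4, 226.3] 0.66
plug_large cut [238.9, 244.8, 273.6, 277.2] 0.59
plug_large mark [254.9, 274.1] 0.87
plug_large mark [195.7, 256.3] 0.66
plug_large mark [283.4, 220.8] 0.58
plug_large mark [126.4, 235.2] 0.17
plug_small cut [115.1, 216.8, 131.7, 237.6] 0.84
plug_small mark [123.2, 233.8] 0.77
clamp cut [313.9, 152.3, 391.9, 226.0] 0.57
clamp mark [340.2, 200.3] 0.63
mouth [346.0, 158.6] 0.68
top {'fx': 377.08460029556414, 'fy': 377.08460029556414, 'cx': 259.7341387990252, 'cy': 192.2820396231905, 'k1': 0.03893889584648936, 'T': array([[-0.02861413, -0.98487501,  0.17088724,  
[... 703 characters left out ...]
161.3, 223.0] 0.57
{'t': 0.8, 'joint_pos': array([ 1.17419748e+00,  1.16000186e-01,  1.44159786e+00,  1.17975049e-05,
        1.58397972e+00, -3.78035644e-02]), 'joint_velocities': array([-8.35519067e-05, -6.56327016e-04,  1.00215616e-03,  4.22760357e-04,
        1.14732424e-03, -2.03950656e-03]), 'effort': array([-1.00323599e-03, -7.31635380e+01, -6.32647991e+01, -1.15557004e-04,
        5.07082332e-04, -5.60200590e-06]), 'eef_pos': array([0.23703588, 0.6320256 , 0.19660434]), 'tool_rot': array([-5.60574381e-01, -3.09116621e+00, -2.68394735e-05]), 'ft_force': array([-0.27822465,  0.38497508,  1.23849797]), 'torque': array([-0.03056995, -0.02948992, -0.09032065]), 'width': 0.085575627548463}
```

Run:
```python
import cv2
a=cv2.imread('pics/scene0.png');b=cv2.imread('pics/top0.png')
cv2.imwrite('pics/s_z.png',cv2.resize(a[130:300,90:410],(800,425),interpolation=cv2.INTER_CUBIC))
cv2.imwrite('pics/t_z.png',cv2.resize(b[140:270,130:390],(800,400),interpolation=cv2.INTER_CUBIC))
```

```text
(no output)
```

View pics/s_z.png

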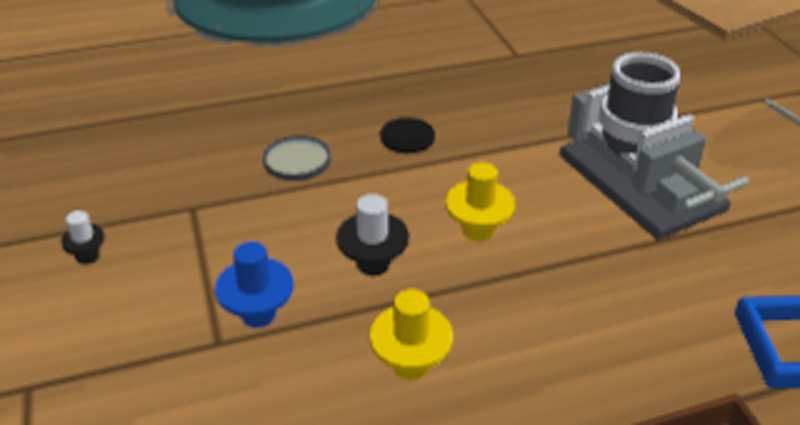

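View pics/t_z.png

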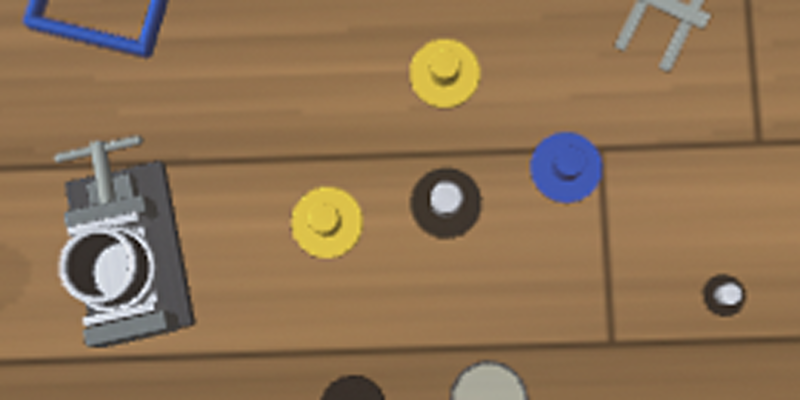

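View pics/scene0.png

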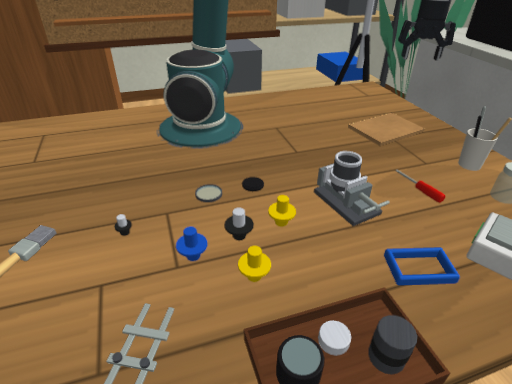

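```bash
cat > h.py <<'E'
import numpy as np,cv2
from scipy.optimize import least_squares
from rig import manip
P={n:manip.camera_params(n) for n in("scene","top")}
def proj(n,X):
    p=P[n];T=p['T'];X=np.atleast_2d(X);c=(X-T[:3,3])@T[:3,:3]
    s=c[:,:2]/c[:,2:];r2=(s**2).sum(1,keepdims=True);s=s*(1+p['k1']*r2)
    return s*[p['fx'],p['fy']]+[p['cx'],p['cy']]
def ray(n,uv,z):
    p=P[n];d=(np.array(uv,float)-[p['cx'],p['cy']])/[p['fx'],p['fy']];s=d.copy()
    for _ in range(10): s=d/(1+p['k1']*(s@s))
    T=p['T'];v=T[:3,:3]@np.array([s[0],s[1],1]);o=T[:3,3]
    return o+v*(z-o[2])/v[2]
def circ(x,y,z,r,N=72):
    a=np.linspace(0,2*np.pi,N,endpoint=False);return np.c_[x+r*np.cos(a),y+r*np.sin(a),np.full(N,z)]
E
python3 - <<'E'
from h import *
# initial estimates
print('plug top',ray('top',(274.7,205),.036),'scene',ray('scene',(239,225),.036))
print('mouth',ray('top',(161.3,223),.12),ray('scene',(346,158.6),.12))
print('clamp',ray('top',(171.6,230.7),0),ray('scene',(340.2,200.3),0))
for n,box in(('scene',(205,195,275,250)),('top',(250,185,300,230))):
    im=cv2.imread(f'pics/{n}0.png').astype(int);x0,y0,x1,y1=box
    c=im[y0:y1,x0:x1]; hi=c.max(2);sat=hi-c.min(2)
    k=((hi>130)&(sat<35)).astype(np.uint8)
    f=((hi<75)).astype(np.uint8)
    for nm,m in(('knob',k),('dark',f)):
        N,l,st,ce=cv2.connectedComponentsWithStats(m)
        for i in range(1,N):
            if st[i,4]>15: print(n,nm,st[i][:4]+[x0,y0,0,0],st[i,4],ce[i]+[x0,y0])
E
python3 - <<'E'
import cv2
a=cv2.imread('pics/scene0.png');b=cv2.imread('pics/top0.png')
cv2.imwrite('pics/s_m.png',cv2.resize(a[140:200,310:390],(800,600),interpolation=cv2.INTER_NEAREST))
cv2.imwrite('pics/t_m.png',cv2.resize(b[195:255,140:220],(800,600),interpolation=cv2.INTER_NEAREST))
E
```

```text
plug top [ 0.55278752 -0.01960793  0.036     ] scene [ 0.55686194 -0.02084641  0.036     ]
mouth [0.50610889 0.25894077 0.12      ] [0.50429195 0.24978832 0.12      ]
clamp [0.49594424 0.26476724 0.        ] [0.50635838 0.25415751 0.        ]
scene knob [205 195  14   4] 47 [210.53191489 196.31914894]
scene knob [232 208  13  18] 132 [239.8030303  214.57575758]
scene dark [205 195  17   7] 29 [212.03448276 199.48275862]
scene dark [225 216  28  24] 367 [238.5013624  228.05722071]
top knob [270 199  10  10] 80 [274.425  203.7875]
top dark [264 195  22  22] 274 [274.62773723 205.98905109]
```

View pics/s_m.png

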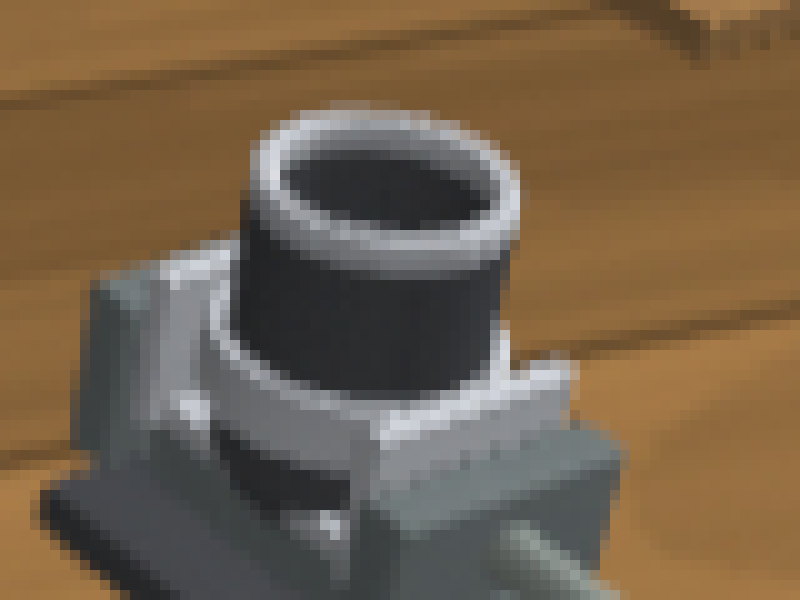

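View pics/t_m.png

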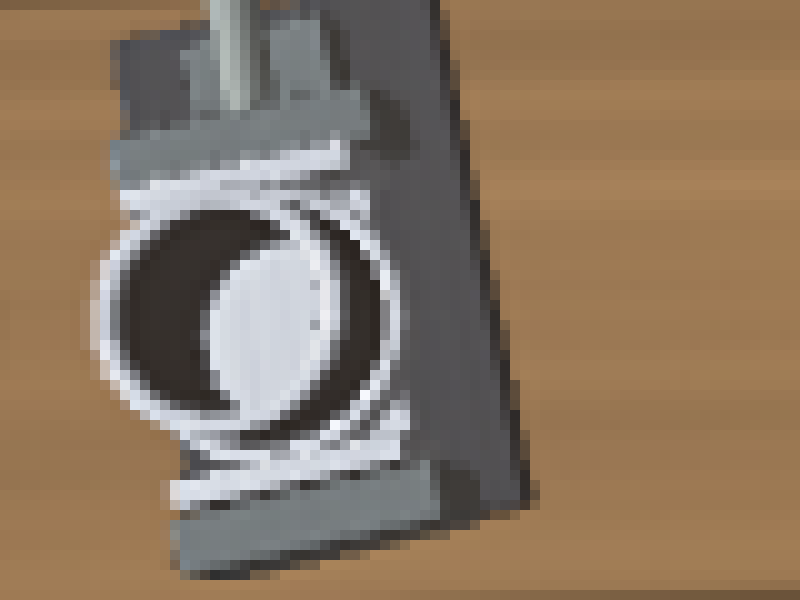

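```bash
cat >> h.py <<'E'
def overlay(im,n,box,circles,out,s=10):
    x0,y0,x1,y1=box
    c=cv2.resize(im[y0:y1,x0:x1],None,fx=s,fy=s,interpolation=cv2.INTER_NEAREST)
    for cc,col in circles:
        q=((proj(n,cc)+.5-[x0,y0])*s).round().astype(np.int32)
        cv2.polylines(c,[q],True,col,1)
    cv2.imwrite(out,c)
E
python3 - <<'E'
from h import *
print(ray('top',(161.6,225.8),.12),ray('scene',(348.1,157.0),.12))
# plug: fit bbox of flange + knob
def pred(xy):
    r=[]
    f=circ(*xy,.036,.031);q=proj('scene',f); 
    r+=[q[:,0].min(),q[:,0].max()]
    k=proj('scene',circ(*xy,.07,.013)); r+=[k[:,0].min(),k[:,0].max(),k[:,1].min()]
    q=proj('top',f); r+=[q[:,0].min(),q[:,0].max(),q[:,1].min(),q[:,1].max()]
    k=proj('top',circ(*xy,.07,.013)); r+=[k[:,1].min()]
    return np.array(r)
print(pred((.555,-.02)).round(1))
a=cv2.imread('pics/scene0.png');b=cv2.imread('pics/top0.png')
R=(0,0,255);G=(0,255,0)
m=(.506,.255)
overlay(a,'scene',(310,140,390,200),[(circ(*m,.12,.031),R),(circ(*m,.12,.025),G)],'pics/s_m2.png')
overlay(b,'top',(140,195,220,255),[(circ(*m,.12,.031),R),(circ(*m,.12,.025),G)],'pics/t_m2.png')
m=(.555,-.02)
C=[(circ(*m,.036,.031),R),(circ(*m,.07,.013),G),(circ(*m,0,.014),(255,0,255))]
overlay(a,'scene',(205,195,275,245),C,'pics/s_p.png')
overlay(b,'top',(245,180,305,230),C,'pics/t_p.png')
E
cd pics; python3 -c "
import cv2,numpy as np
L=[cv2.resize(cv2.imread(f),(400,300)) for f in('s_m2.png','t_m2.png','s_p.png','t_p.png')]
cv2.imwrite('c1.png',np.vstack([np.hstack(L[:2]),np.hstack(L[2:])]))"
```

```text
[0.4992739  0.25809006 0.12      ] [0.49939843 0.25814096 0.12      ]
[224.4 253.9 232.5 245.2 207.9 263.2 286.5 192.7 215.8 197.4]
```

View pics/c1.png

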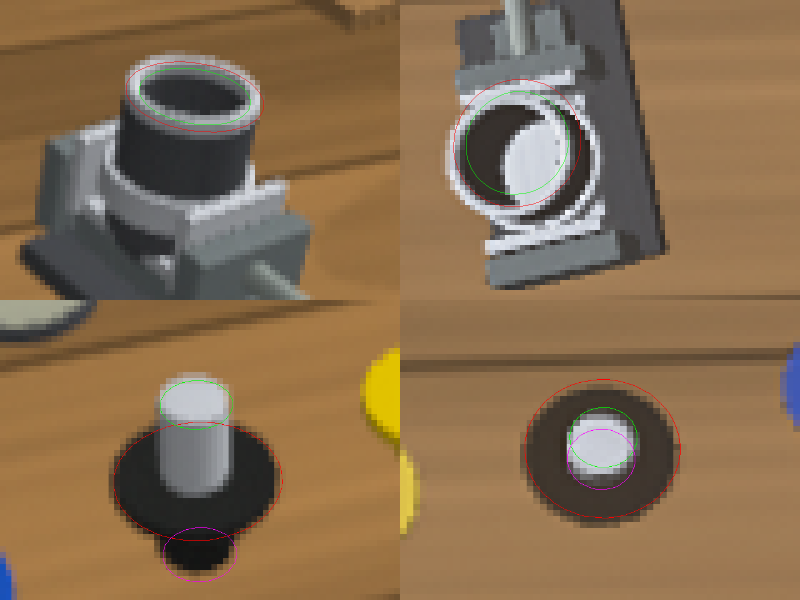

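Run:
```python
from h import *
a=cv2.imread('pics/scene0.png');b=cv2.imread('pics/top0.png')
R=(0,0,255);G=(0,255,0)
m=(.4993,.2581)
overlay(a,'scene',(310,140,390,200),[(circ(*m,.12,.031),R),(circ(*m,.12,.025),G)],'pics/s_m2.png')
overlay(b,'top',(140,195,220,255),[(circ(*m,.12,.031),R),(circ(*m,.12,.025),G)],'pics/t_m2.png')
m=(.5520,-.0195)
C=[(circ(*m,.036,.031),R),(circ(*m,.07,.013),G),(circ(*m,0,.014),(255,0,255))]
overlay(a,'scene',(205,195,275,245),C,'pics/s_p.png')
overlay(b,'top',(245,180,305,230),C,'pics/t_p.png')
L=[cv2.resize(cv2.imread('pics/'+f),(400,300)) for f in('s_m2.png','t_m2.png','s_p.png','t_p.png')]
cv2.imwrite('pics/c2.png',np.vstack([np.hstack(L[:2]),np.hstack(L[2:])]))
for n,u in (('yel1','top'),):
  print(ray('top',(235.5,211.5),.036),ray('top',(314.5,194),.036))
```

```text
[0.53872556 0.08527172 0.036     ] [ 0.57895162 -0.12664363  0.036     ]
```

View pics/c2.png

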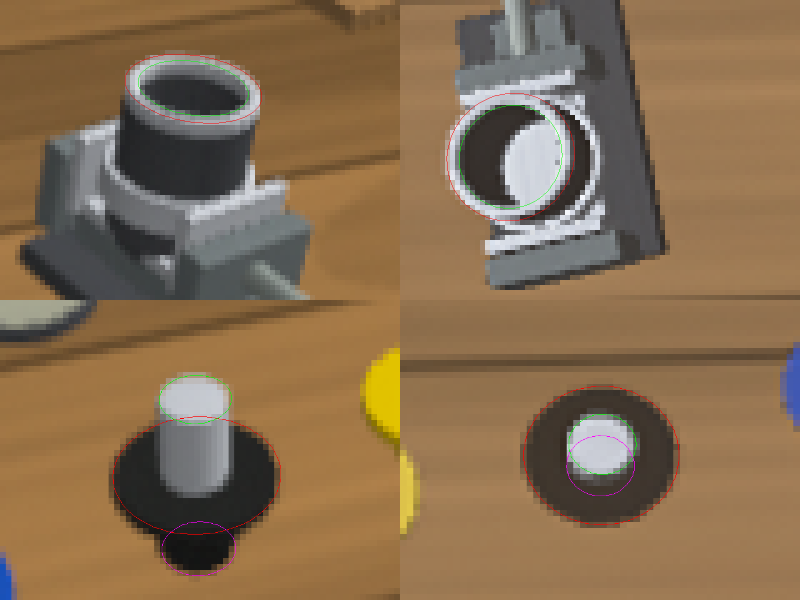

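Call:
step_arm --steps '[{"tx": 0.013, "ty": -0.027}, {"tx": 0.013, "ty": -0.027}, {"tx": 0.013, "ty": -0.027}, {"tx": 0.013, "ty": -0.027}, {"tx": 0.013, "ty": -0.027}, {"tx": 0.013, "ty": -0.027}, {"tx": 0.013, "ty": -0.027}, {"tx": 0.013, "ty": -0.027}, {"tx": 0.013, "ty": -0.027}, {"tx": 0.013, "ty": -0.027}, {"tx": 0.013, "ty": -0.027}, {"tx": 0.013, "ty": -0.027}]' --fingers 0

```text
schema error: expected keys tx, ty, tz, wx, wy, wz
```

Call:
step_arm --steps '[{"tx": 0.013, "ty": -0.027}, {"tx": 0.013, "ty": -0.027}, {"tx": 0.013, "ty": -0.027}, {"tx": 0.013, "ty": -0.027}, {"tx": 0.013, "ty": -0.027}, {"tx": 0.013, "ty": -0.027}, {"tx": 0.013, "ty": -0.027}, {"tx": 0.013, "ty": -0.027}, {"tx": 0.013, "ty": -0.027}, {"tx": 0.013, "ty": -0.027}, {"tx": 0.013, "ty": -0.027}, {"tx": 0.013, "ty": -0.027}]'

```text
schema error: expected keys tx, ty, tz, wx, wy, wz
```

Call:
step_arm --steps '[{}, {}]'

```text
schema error: expected keys tx, ty, tz, wx, wy, wz
```

Call:
step_arm --steps '[{"tx": 0.013, "ty": -0.027, "tz": 0, "wx": 0, "wy": 0, "wz": 0}, {"tx": 0.013, "ty": -0.027, "tz": 0, "wx": 0, "wy": 0, "wz": 0}, {"tx": 0.013, "ty": -0.027, "tz": 0, "wx": 0, "wy": 0, "wz": 0}, {"tx": 0.013, "ty": -0.027, "tz": 0, "wx": 0, "wy": 0, "wz": 0}, {"tx": 0.013, "ty": -0.027, "tz": 0, "wx": 0, "wy": 0, "wz": 0}, {"tx": 0.013, "ty": -0.027, "tz": 0, "wx": 0, "wy": 0, "wz": 0}, {"tx": 0.013, "ty": -0.027, "tz": 0, "wx": 0, "wy": 0, "wz": 0}, {"tx": 0.013, "ty": -0.027, "tz": 0, "wx": 0, "wy": 0, "wz": 0}, {"tx": 0.013, "ty": -0.027, "tz": 0, "wx": 0, "wy": 0, "wz": 0}, {"tx": 0.013, "ty": -0.027, "tz": 0, "wx": 0, "wy": 0, "wz": 0}, {"tx": 0.013, "ty": -0.027, "tz": 0, "wx": 0, "wy": 0, "wz": 0}, {"tx": 0.013, "ty": -0.027, "tz": 0, "wx": 0, "wy": 0, "wz": 0}]' --fingers 0

```text
t: 1.8
eef_pos: [0.3934, 0.3067, 0.1968]
tool_rot: [0.56, 3.091, 0.001]
ft_force: [-0.0, 0.7, -0.3]
width: 0.0851
```

Call:
step_arm --steps '[{"tx": 0.0133, "ty": -0.0272, "tz": 0, "wx": 0, "wy": 0, "wz": 0}, {"tx": 0.0133, "ty": -0.0272, "tz": 0, "wx": 0, "wy": 0, "wz": 0}, {"tx": 0.0133, "ty": -0.0272, "tz": 0, "wx": 0, "wy": 0, "wz": 0}, {"tx": 0.0133, "ty": -0.0272, "tz": 0, "wx": 0, "wy": 0, "wz": 0}, {"tx": 0.0133, "ty": -0.0272, "tz": 0, "wx": 0, "wy": 0, "wz": 0}, {"tx": 0.0133, "ty": -0.0272, "tz": 0, "wx": 0, "wy": 0, "wz": 0}, {"tx": 0.0133, "ty": -0.0272, "tz": 0, "wx": 0, "wy": 0, "wz": 0}, {"tx": 0.0133, "ty": -0.0272, "tz": 0, "wx": 0, "wy": 0, "wz": 0}, {"tx": 0.0133, "ty": -0.0272, "tz": 0, "wx": 0, "wy": 0, "wz": 0}, {"tx": 0.0133, "ty": -0.0272, "tz": 0, "wx": 0, "wy": 0, "wz": 0}, {"tx": 0.0133, "ty": -0.0272, "tz": 0, "wx": 0, "wy": 0, "wz": 0}, {"tx": 0.0133, "ty": -0.0272, "tz": 0, "wx": 0, "wy": 0, "wz": 0}]'

```text
t: 2.8
eef_pos: [0.5531, -0.0199, 0.1968]
tool_rot: [0.561, 3.091, 0.0]
ft_force: [0.2, 0.7, 0.3]
width: 0.0853
```

Call:
step_arm --steps '[{"tx": 0, "ty": 0, "tz": -0.02, "wx": 0, "wy": 0, "wz": 0}, {"tx": 0, "ty": 0, "tz": -0.02, "wx": 0, "wy": 0, "wz": 0}, {"tx": 0, "ty": 0, "tz": -0.02, "wx": 0, "wy": 0, "wz": 0}, {"tx": 0, "ty": 0, "tz": -0.02, "wx": 0, "wy": 0, "wz": 0}, {"tx": 0, "ty": 0, "tz": -0.01, "wx": 0, "wy": 0, "wz": 0}, {"tx": 0, "ty": 0, "tz": 0, "wx": 0, "wy": 0, "wz": 0}]'

```text
t: 3.3
eef_pos: [0.5516, -0.0183, 0.1044]
tool_rot: [-0.56, -3.088, 0.001]
ft_force: [-0.7, 0.1, -0.6]
width: 0.0854
```

Call:
step_arm --steps '[{"tx": 0, "ty": 0, "tz": -0.015, "wx": 0, "wy": 0, "wz": 0}, {"tx": 0, "ty": 0, "tz": -0.015, "wx": 0, "wy": 0, "wz": 0}, {"tx": 0, "ty": 0, "tz": -0.015, "wx": 0, "wy": 0, "wz": 0}, {"tx": 0.0005, "ty": -0.0008, "tz": -0.01, "wx": 0, "wy": 0, "wz": 0}, {"tx": 0, "ty": 0, "tz": -0.008, "wx": 0, "wy": 0, "wz": 0}, {"tx": 0, "ty": 0, "tz": 0, "wx": 0, "wy": 0, "wz": 0}, {"tx": 0, "ty": 0, "tz": 0, "wx": 0, "wy": 0, "wz": 0}]'

```text
t: 3.88
eef_pos: [0.5534, -0.0192, 0.0442]
tool_rot: [0.56, 3.091, 0.0]
ft_force: [-0.4, -0.8, 0.6]
width: 0.0856
```

Run:
```python
from h import *
a=manip.capture('scene');b=manip.capture('top')
L=[cv2.resize(a[170:260,180:300],(533,400)),cv2.resize(b[150:250,220:330],(440,400))]
cv2.imwrite('pics/g1.png',cv2.resize(np.hstack(L),(800,329)));print(manip.get_state()['eef_pos'])
```

```text
[ 0.55367523 -0.01921882  0.04470697]
```

View pics/g1.png

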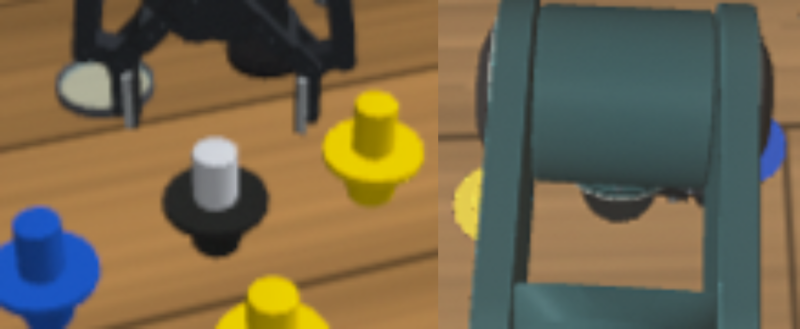

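Run:
```python
from h import *
for z in(.044,.057,.07,.1,.12): print(z,ray('scene',(215.6,204.5),z),ray('scene',(262.2,206),z))
d=np.array([.35,.936,0])*.0425
c=np.array([.5534,-.0192,.0])
for z in (.044,.057): print(proj('scene',[c+d+[0,0,z],c-d+[0,0,z]]))
cv2.imwrite('pics/g2.png',cv2.resize(manip.capture('scene')[150:260,170:310],(800,628)))
```

```text
0.044 [ 0.48448678 -0.05388345  0.044     ] [0.52072671 0.04307782 0.044     ]
0.057 [ 0.50069689 -0.05685564  0.057     ] [0.53596491 0.03750522 0.057     ]
0.07 [ 0.51690701 -0.05982783  0.07      ] [0.5512031  0.03193263 0.07      ]
0.1 [ 0.55431496 -0.06668674  0.1       ] [0.58636817 0.01907279 0.1       ]
0.12 [ 0.5792536  -0.07125934  0.12      ] [0.60981154 0.01049956 0.12      ]
[[259.48450687 221.59505378]
 [219.02554237 220.25351316]]
[[259.58860785 216.85849042]
 [218.70384624 215.51357949]]
```

View pics/g2.png

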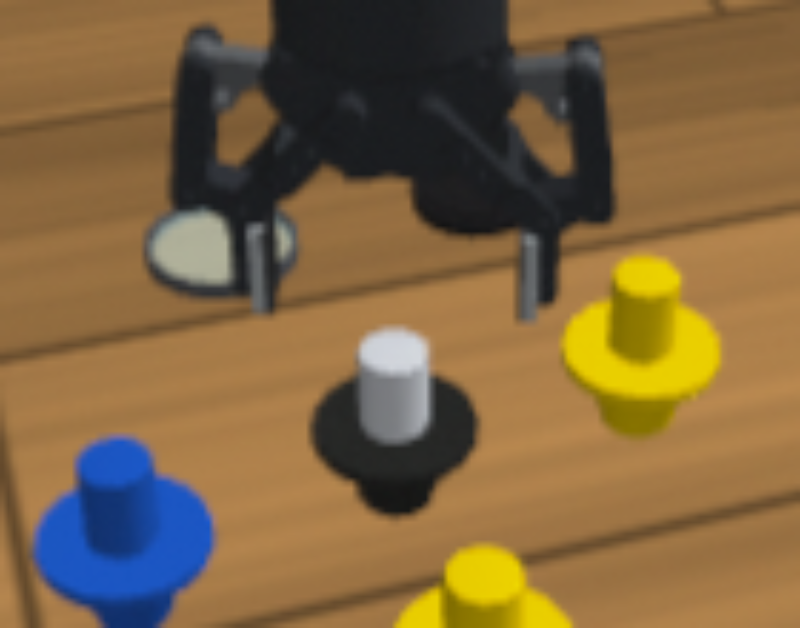

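Run:
```python
from h import *
d=np.array([.35,.936,0])*.0425
c=np.array([.237,.632,0])
for z in (.197,.21,.24): print(z,proj('scene',[c+d+[0,0,z],c-d+[0,0,z]]))
a=cv2.imread('pics/scene0.png')
cv2.imwrite('pics/s0g.png',cv2.resize(a[0:80,380:500],(720,480),interpolation=cv2.INTER_CUBIC))
cv2.imwrite('pics/g3.png',manip.capture('scene'));cv2.imwrite('pics/g3t.png',manip.capture('top'));print(manip.get_state())
```

```text
0.197 [[429.01389911  75.14032798]
 [401.2146839   74.25591136]]
0.21 [[430.26699311  70.87331465]
 [402.2757278   69.98082549]]
0.24 [[433.22150782  60.79919665]
 [404.77770576  59.88714027]]
{'t': 4.1333, 'joint_pos': array([-8.07503263e-02, -6.49790477e-02,  1.87761223e+00,  1.80375623e-05,
        1.32791927e+00, -1.29272873e+00]), 'joint_velocities': array([-0.00118418,  0.00354589,  0.00336962,  0.00147312, -0.00235562,
       -0.00143888]), 'effort': array([-1.55744940e-03, -5.37426496e+01, -5.93954909e+01, -3.13108749e-04,
        5.74415360e-03,  3.89842569e-05]), 'eef_pos': array([ 0.55349708, -0.01920341,  0.04434535]), 'tool_rot': array([5.60433371e-01, 3.09014995e+00, 1.88250928e-04]), 'ft_force': array([0.03908944, 0.50433449, 0.70618898]), 'torque': array([0.0269197 , 0.02641835, 0.04288615]), 'width': 0.08517024186138775}
```

View pics/s0g.png

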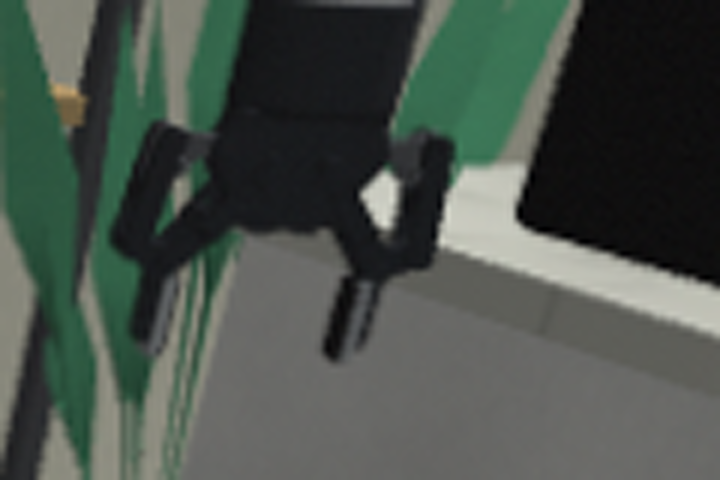

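View pics/g3.png

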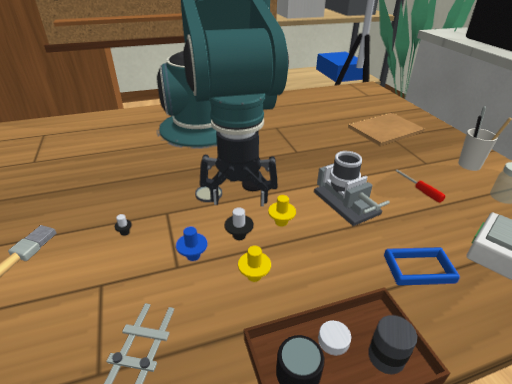

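View pics/g3t.png

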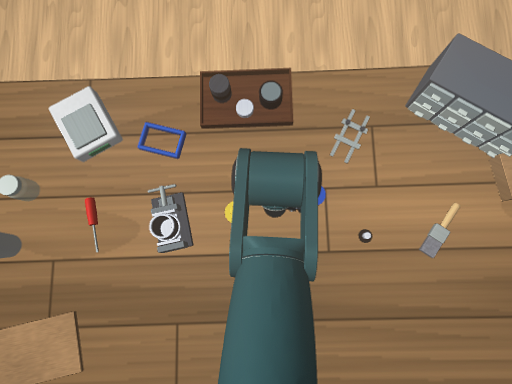

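Call:
step_arm --steps '[{"tx": 0, "ty": 0, "tz": 0, "wx": 0, "wy": 0, "wz": 0}, {"tx": 0, "ty": 0, "tz": 0, "wx": 0, "wy": 0, "wz": 0}, {"tx": 0, "ty": 0, "tz": 0, "wx": 0, "wy": 0, "wz": 0}, {"tx": 0, "ty": 0, "tz": 0, "wx": 0, "wy": 0, "wz": 0}, {"tx": 0, "ty": 0, "tz": 0, "wx": 0, "wy": 0, "wz": 0}]' --fingers 0.5

```text
t: 4.55
eef_pos: [0.5531, -0.0192, 0.0436]
tool_rot: [-0.561, -3.091, -0.0]
ft_force: [0.2, -0.3, 0.0]
width: 0.0427
```

Run:
```python
from h import *
cv2.imwrite('pics/g4.png',cv2.resize(manip.capture('scene')[150:260,170:310],(800,628)))
w=manip.get_state()['width'];print(w)
d=np.array([.35,.936,0])*w/2
c=np.array([.5534,-.0192,.0])
for z in (.044,.05,.06,.07,.08): print(z,((proj('scene',[c+d+[0,0,z],c-d+[0,0,z]])+.5-[170,150])*5.714).round())
```

```text
0.04255511562350666
0.044 [[456. 410.]
 [341. 406.]]
0.05 [[456. 398.]
 [340. 394.]]
0.06 [[456. 377.]
 [339. 373.]]
0.07 [[456. 355.]
 [338. 351.]]
0.08 [[456. 334.]
 [337. 330.]]
```

View pics/g4.png

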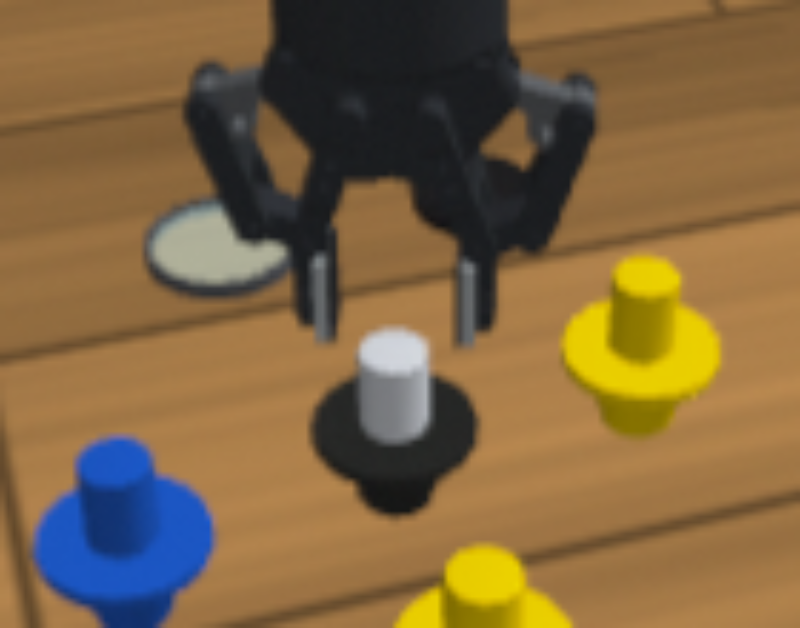

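Call:
step_arm --steps '[{"tx": 0, "ty": 0, "tz": -0.007, "wx": 0, "wy": 0, "wz": 0}, {"tx": 0, "ty": 0, "tz": -0.007, "wx": 0, "wy": 0, "wz": 0}, {"tx": 0, "ty": 0, "tz": -0.006, "wx": 0, "wy": 0, "wz": 0}, {"tx": 0, "ty": 0, "tz": 0, "wx": 0, "wy": 0, "wz": 0}, {"tx": 0, "ty": 0, "tz": 0, "wx": 0, "wy": 0, "wz": 0}]'

```text
t: 5.02
eef_pos: [0.5528, -0.0191, 0.0229]
tool_rot: [-0.56, -3.09, 0.0]
ft_force: [0.6, -0.1, 0.7]
width: 0.0433
```

Run:
```python
from h import *
cv2.imwrite('pics/g5.png',cv2.resize(manip.capture('scene')[150:260,170:310],(800,628)))
s=manip.get_state();print(s['width'],s['eef_pos'],s['ft_force'])
```

```text
0.04276089082422794 [ 0.55304751 -0.01917542  0.02338903] [-0.38023343 -0.16936813  0.84123518]
```

View pics/g5.png

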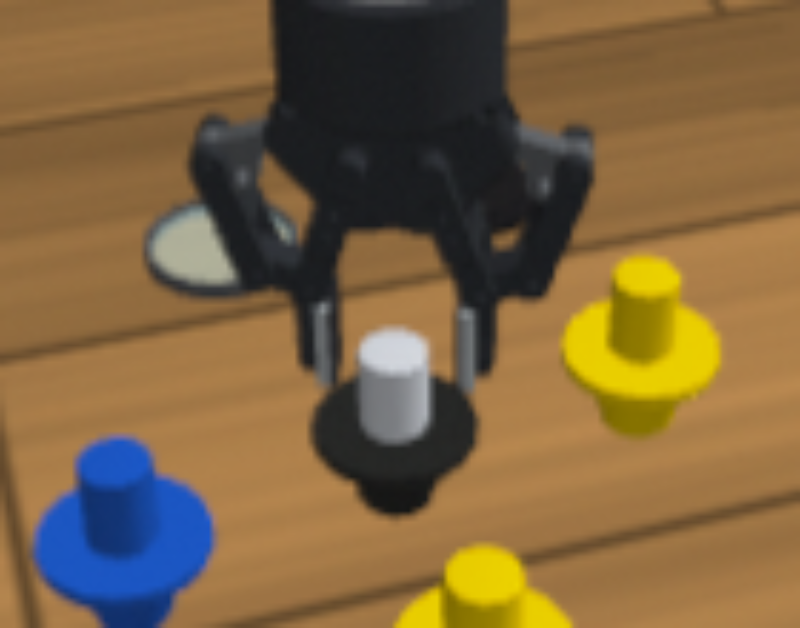

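Call:
step_arm --steps '[{"tx": 0, "ty": 0, "tz": -0.004, "wx": 0, "wy": 0, "wz": 0}, {"tx": 0, "ty": 0, "tz": -0.004, "wx": 0, "wy": 0, "wz": 0}, {"tx": 0, "ty": 0, "tz": -0.003, "wx": 0, "wy": 0, "wz": 0}, {"tx": 0, "ty": 0, "tz": 0, "wx": 0, "wy": 0, "wz": 0}, {"tx": 0, "ty": 0, "tz": 0, "wx": 0, "wy": 0, "wz": 0}]'

```text
t: 5.48
eef_pos: [0.553, -0.0192, 0.0123]
tool_rot: [-0.561, -3.091, 0.0]
ft_force: [0.6, -0.2, -0.1]
width: 0.0424
```

Call:
step_arm --steps '[{"tx": 0, "ty": 0, "tz": 0, "wx": 0, "wy": 0, "wz": 0}, {"tx": 0, "ty": 0, "tz": 0, "wx": 0, "wy": 0, "wz": 0}, {"tx": 0, "ty": 0, "tz": 0, "wx": 0, "wy": 0, "wz": 0}, {"tx": 0, "ty": 0, "tz": 0, "wx": 0, "wy": 0, "wz": 0}, {"tx": 0, "ty": 0, "tz": 0, "wx": 0, "wy": 0, "wz": 0}, {"tx": 0, "ty": 0, "tz": 0, "wx": 0, "wy": 0, "wz": 0}]' --fingers 1

```text
t: 5.98
eef_pos: [0.5533, -0.0193, 0.0129]
tool_rot: [0.561, 3.091, -0.0]
ft_force: [0.6, -0.5, 5.1]
width: 0.0242
```

Run:
```python
from h import *
cv2.imwrite('pics/g6.png',cv2.resize(manip.capture('scene')[150:260,170:310],(800,628)))
s=manip.get_state();print(s['width'],s['eef_pos'],s['ft_force'])
```

```text
0.02421258953604472 [ 0.55330965 -0.01923785  0.01289869] [-1.36282424 -1.58040205  5.46810625]
```

View pics/g6.png

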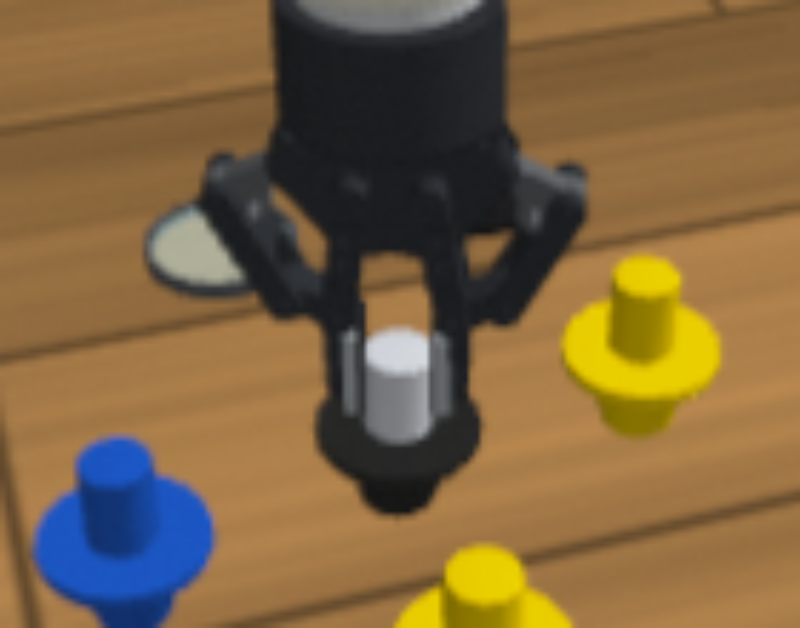

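Call:
step_arm --steps '[{"tx": 0, "ty": 0, "tz": 0.005, "wx": 0, "wy": 0, "wz": 0}, {"tx": 0, "ty": 0, "tz": 0.01, "wx": 0, "wy": 0, "wz": 0}, {"tx": 0, "ty": 0, "tz": 0.02, "wx": 0, "wy": 0, "wz": 0}, {"tx": 0, "ty": 0, "tz": 0.025, "wx": 0, "wy": 0, "wz": 0}, {"tx": 0, "ty": 0, "tz": 0.025, "wx": 0, "wy": 0, "wz": 0}, {"tx": 0, "ty": 0, "tz": 0.025, "wx": 0, "wy": 0, "wz": 0}, {"tx": 0, "ty": 0, "tz": 0.025, "wx": 0, "wy": 0, "wz": 0}, {"tx": 0, "ty": 0, "tz": 0.015, "wx": 0, "wy": 0, "wz": 0}, {"tx": 0, "ty": 0, "tz": 0.01, "wx": 0, "wy": 0, "wz": 0}, {"tx": 0, "ty": 0, "tz": 0, "wx": 0, "wy": 0, "wz": 0}, {"tx": 0, "ty": 0, "tz": 0, "wx": 0, "wy": 0, "wz": 0}]'

```text
t: 6.95
eef_pos: [0.5531, -0.0191, 0.1724]
tool_rot: [0.561, 3.091, 0.0]
ft_force: [0.2, -0.3, -1.0]
width: 0.0246
```

Call:
step_arm --steps '[{"tx": -0.002, "ty": 0.01, "tz": 0, "wx": 0, "wy": 0, "wz": 0}, {"tx": -0.005, "ty": 0.025, "tz": 0, "wx": 0, "wy": 0, "wz": 0}, {"tx": -0.006, "ty": 0.032, "tz": 0, "wx": 0, "wy": 0, "wz": 0}, {"tx": -0.006, "ty": 0.032, "tz": 0, "wx": 0, "wy": 0, "wz": 0}, {"tx": -0.006, "ty": 0.032, "tz": 0, "wx": 0, "wy": 0, "wz": 0}, {"tx": -0.006, "ty": 0.032, "tz": 0, "wx": 0, "wy": 0, "wz": 0}, {"tx": -0.006, "ty": 0.032, "tz": 0, "wx": 0, "wy": 0, "wz": 0}, {"tx": -0.006, "ty": 0.032, "tz": 0, "wx": 0, "wy": 0, "wz": 0}, {"tx": -0.006, "ty": 0.028, "tz": 0, "wx": 0, "wy": 0, "wz": 0}, {"tx": -0.003, "ty": 0.015, "tz": 0, "wx": 0, "wy": 0, "wz": 0}, {"tx": -0.0017, "ty": 0.0074, "tz": 0, "wx": 0, "wy": 0, "wz": 0}, {"tx": 0, "ty": 0, "tz": 0, "wx": 0, "wy": 0, "wz": 0}]'

```text
t: 7.95
eef_pos: [0.4985, 0.2594, 0.1714]
tool_rot: [-0.557, -3.09, 0.001]
ft_force: [-0.1, -0.5, -0.9]
width: 0.0241
```

Call:
step_arm --steps '[{"tx": 0, "ty": 0, "tz": 0, "wx": 0, "wy": 0, "wz": 0}, {"tx": 0, "ty": 0, "tz": 0, "wx": 0, "wy": 0, "wz": 0}, {"tx": 0, "ty": 0, "tz": 0, "wx": 0, "wy": 0, "wz": 0}]'

```text
t: 8.2
eef_pos: [0.4997, 0.2573, 0.1725]
tool_rot: [-0.562, -3.091, 0.0]
ft_force: [0.3, 0.3, -1.6]
width: 0.0241
```

Run:
```python
from h import *
im=manip.capture('scene');cv2.imwrite('pics/g7raw.png',im)
s=manip.get_state();print(s['width'],s['eef_pos'],s['ft_force'])
z=s['eef_pos'][2]-.0129;print(z)
R=(0,0,255);G=(0,255,0)
m=(.4993,.2581)
overlay(im,'scene',(300,100,400,180),[(circ(*m,.12,.031),R),(circ(*m,z+.036,.031),R),(circ(*m,z+.03,.031),R),(circ(*m,z,.014),(255,0,255)),(circ(*m,z+.07,.013),G)],'pics/g7.png',s=8)
```

```text
0.024055597777224373 [0.49971384 0.25731242 0.17258154] [ 0.10340334 -1.05328004 -1.19341349]
0.159681539839076
```

View pics/g7.png

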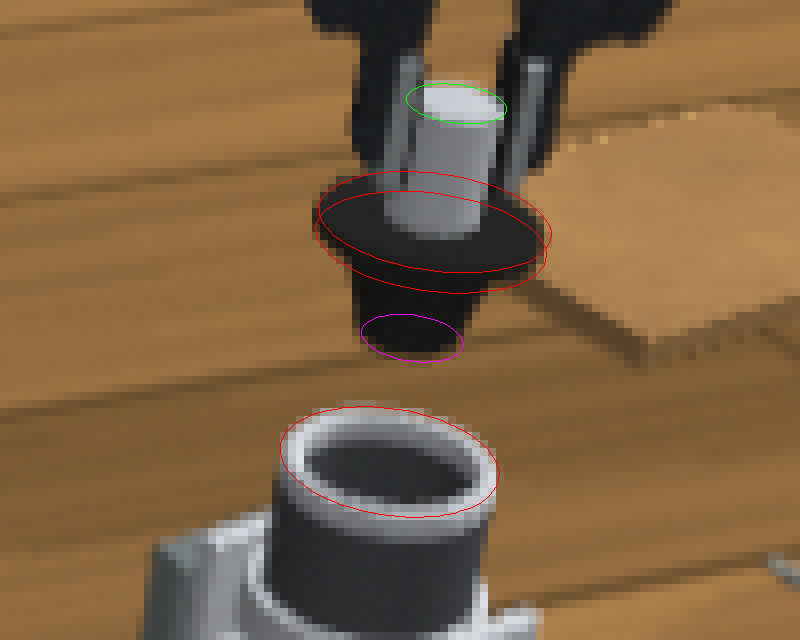

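Call:
step_arm --steps '[{"tx": -0.0002, "ty": 0.0007, "tz": -0.005, "wx": 0, "wy": 0, "wz": 0}, {"tx": 0, "ty": 0, "tz": -0.01, "wx": 0, "wy": 0, "wz": 0}, {"tx": 0, "ty": 0, "tz": -0.01, "wx": 0, "wy": 0, "wz": 0}, {"tx": 0, "ty": 0, "tz": -0.01, "wx": 0, "wy": 0, "wz": 0}, {"tx": 0, "ty": 0, "tz": -0.005, "wx": 0, "wy": 0, "wz": 0}, {"tx": 0, "ty": 0, "tz": 0, "wx": 0, "wy": 0, "wz": 0}, {"tx": 0, "ty": 0, "tz": 0, "wx": 0, "wy": 0, "wz": 0}]'

```text
t: 8.83
eef_pos: [0.4991, 0.2589, 0.1323]
tool_rot: [-0.56, -3.091, 0.001]
ft_force: [0.6, 0.2, -0.5]
width: 0.0239
```

Run:
```python
from h import *
im=manip.capture('scene')
s=manip.get_state();print(s['width'],s['eef_pos'],s['ft_force'])
z=s['eef_pos'][2]-.0129;print(z)
R=(0,0,255);G=(0,255,0)
m=(.4993,.2581)
overlay(im,'scene',(300,100,400,180),[(circ(*m,z+.036,.031),R),(circ(*m,z+.03,.031),R),(circ(*m,z+.07,.013),G)],'pics/g8.png',s=8)
t=manip.capture('top');cv2.imwrite('pics/g8t.png',cv2.resize(t[180:270,120:240],(800,600)))
```

```text
0.024304717489568944 [0.49930271 0.2589653  0.13276452] [-0.29063851 -0.01340986 -0.84852368]
0.1198645216384587
```

View pics/g8.png

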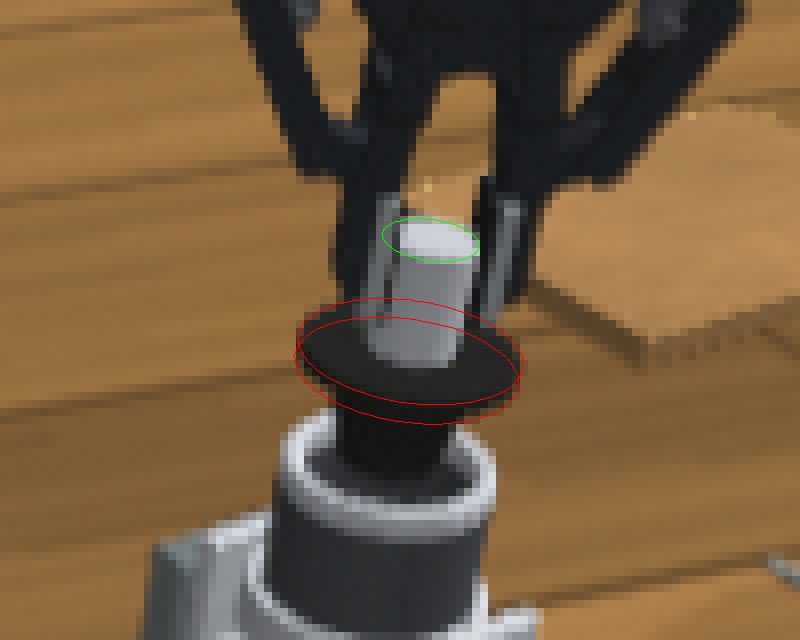

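Call:
step_arm --steps '[{"tx": 0, "ty": 0, "tz": -0.006, "wx": 0, "wy": 0, "wz": 0}, {"tx": 0, "ty": -0.0004, "tz": -0.006, "wx": 0, "wy": 0, "wz": 0}, {"tx": 0, "ty": 0, "tz": -0.006, "wx": 0, "wy": 0, "wz": 0}, {"tx": 0, "ty": 0, "tz": -0.004, "wx": 0, "wy": 0, "wz": 0}, {"tx": 0, "ty": 0, "tz": -0.003, "wx": 0, "wy": 0, "wz": 0}, {"tx": 0, "ty": 0, "tz": 0, "wx": 0, "wy": 0, "wz": 0}, {"tx": 0, "ty": 0, "tz": 0, "wx": 0, "wy": 0, "wz": 0}]'

```text
t: 9.52
eef_pos: [0.4992, 0.2585, 0.1075]
tool_rot: [-0.561, -3.091, 0.0]
ft_force: [0.1, -0.2, -1.6]
width: 0.0241
```

Call:
step_arm --steps '[{"tx": 0, "ty": 0, "tz": -0.0015, "wx": 0, "wy": 0, "wz": 0}, {"tx": 0, "ty": 0, "tz": -0.0015, "wx": 0, "wy": 0, "wz": 0}, {"tx": 0, "ty": 0, "tz": 0, "wx": 0, "wy": 0, "wz": 0}]'

```text
t: 9.77
eef_pos: [0.4992, 0.2585, 0.1045]
tool_rot: [-0.561, -3.091, 0.0]
ft_force: [0.3, 1.3, -1.6]
width: 0.024
```

Call:
step_arm --steps '[{"tx": 0, "ty": 0, "tz": -0.001, "wx": 0, "wy": 0, "wz": 0}, {"tx": 0, "ty": 0, "tz": 0, "wx": 0, "wy": 0, "wz": 0}]'

```text
t: 9.93
eef_pos: [0.4992, 0.2585, 0.1035]
tool_rot: [-0.561, -3.091, 0.0]
ft_force: [0.5, -0.7, -1.4]
width: 0.0241
```

Call:
step_arm --steps '[{"tx": 0, "ty": 0, "tz": -0.0007, "wx": 0, "wy": 0, "wz": 0}, {"tx": 0, "ty": 0, "tz": 0, "wx": 0, "wy": 0, "wz": 0}]'

```text
t: 10.1
eef_pos: [0.4993, 0.2585, 0.1034]
tool_rot: [0.561, 3.091, 0.0]
ft_force: [-2.3, -1.5, 2.9]
width: 0.0242
```

Call:
step_arm --steps '[{"tx": 0, "ty": 0, "tz": -0.0007, "wx": 0, "wy": 0, "wz": 0}, {"tx": 0, "ty": 0, "tz": 0, "wx": 0, "wy": 0, "wz": 0}]'

```text
t: 10.27
eef_pos: [0.4994, 0.2585, 0.1032]
tool_rot: [0.561, 3.091, 0.0]
ft_force: [-4.0, -4.4, 8.9]
width: 0.0238
```

Run:
```python
from h import *
im=manip.capture('scene')
s=manip.get_state();print(s['width'],s['eef_pos'],s['ft_force'])
overlay(im,'scene',(300,100,400,180),[],'pics/g9.png',s=8)
```

```text
0.024263401955507618 [0.49938416 0.25847584 0.10319973] [-4.61370719 -4.34820354  9.450564  ]
```

View pics/g9.png

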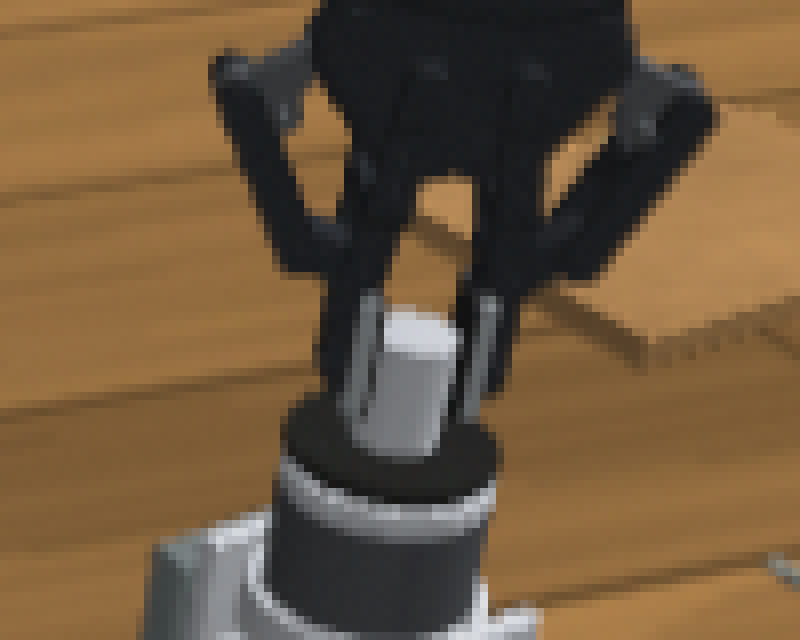

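Call:
step_arm --steps '[{"tx": 0, "ty": 0, "tz": 0, "wx": 0, "wy": 0, "wz": 0}, {"tx": 0, "ty": 0, "tz": 0, "wx": 0, "wy": 0, "wz": 0}, {"tx": 0, "ty": 0, "tz": 0, "wx": 0, "wy": 0, "wz": 0}, {"tx": 0, "ty": 0, "tz": 0, "wx": 0, "wy": 0, "wz": 0}, {"tx": 0, "ty": 0, "tz": 0, "wx": 0, "wy": 0, "wz": 0}, {"tx": 0, "ty": 0, "tz": 0, "wx": 0, "wy": 0, "wz": 0}]' --fingers 0

```text
t: 10.82
eef_pos: [0.4992, 0.2585, 0.1021]
tool_rot: [-0.56, -3.091, 0.0]
ft_force: [0.4, 0.1, -0.5]
width: 0.0853
```

Call:
step_arm --steps '[{"tx": 0, "ty": 0, "tz": 0.005, "wx": 0, "wy": 0, "wz": 0}, {"tx": 0, "ty": 0, "tz": 0.015, "wx": 0, "wy": 0, "wz": 0}, {"tx": 0, "ty": 0, "tz": 0.025, "wx": 0, "wy": 0, "wz": 0}, {"tx": 0, "ty": 0, "tz": 0.025, "wx": 0, "wy": 0, "wz": 0}, {"tx": 0, "ty": 0, "tz": 0.025, "wx": 0, "wy": 0, "wz": 0}, {"tx": 0, "ty": 0, "tz": 0.02, "wx": 0, "wy": 0, "wz": 0}, {"tx": 0, "ty": 0, "tz": 0.01, "wx": 0, "wy": 0, "wz": 0}, {"tx": 0, "ty": 0, "tz": 0, "wx": 0, "wy": 0, "wz": 0}, {"tx": 0, "ty": 0, "tz": 0, "wx": 0, "wy": 0, "wz": 0}]'

```text
t: 11.57
eef_pos: [0.4992, 0.2585, 0.2267]
tool_rot: [-0.561, -3.091, 0.0]
ft_force: [-0.3, 0.4, -0.7]
width: 0.0852
```

Call:
step_arm --steps '[{"tx": -0.01, "ty": 0.02, "tz": 0, "wx": 0, "wy": 0, "wz": 0}, {"tx": -0.01, "ty": 0.025, "tz": 0, "wx": 0, "wy": 0, "wz": 0}, {"tx": -0.01, "ty": 0.025, "tz": 0, "wx": 0, "wy": 0, "wz": 0}, {"tx": -0.01, "ty": 0.025, "tz": 0, "wx": 0, "wy": 0, "wz": 0}, {"tx": -0.01, "ty": 0.025, "tz": 0, "wx": 0, "wy": 0, "wz": 0}, {"tx": -0.01, "ty": 0.025, "tz": 0, "wx": 0, "wy": 0, "wz": 0}, {"tx": -0.01, "ty": 0.025, "tz": 0, "wx": 0, "wy": 0, "wz": 0}, {"tx": -0.005, "ty": 0.01, "tz": 0, "wx": 0, "wy": 0, "wz": 0}, {"tx": 0, "ty": 0, "tz": 0, "wx": 0, "wy": 0, "wz": 0}, {"tx": 0, "ty": 0, "tz": 0, "wx": 0, "wy": 0, "wz": 0}]'

```text
t: 12.4
eef_pos: [0.4239, 0.4382, 0.2258]
tool_rot: [-0.559, -3.09, 0.003]
ft_force: [-0.3, -1.2, -0.3]
width: 0.0856
```

Run:
```python
from h import *
im=manip.capture('scene');t=manip.capture('top')
cv2.imwrite('pics/e_full.png',im)
R=(0,0,255);G=(0,255,0);m=(.4993,.2581)
C=[(circ(*m,.126,.031),R),(circ(*m,.16,.013),G)]
overlay(im,'scene',(310,120,390,180),C,'pics/e1.png')
overlay(t,'top',(140,195,220,255),C,'pics/e2.png')
cv2.imwrite('pics/e.png',np.hstack([cv2.resize(cv2.imread(f'pics/e{i}.png'),(400,300)) for i in(1,2)]))
print(manip.get_state()['ft_force'])
```

```text
[-0.33318488 -0.73849821  0.66320713]
```

View pics/e.png

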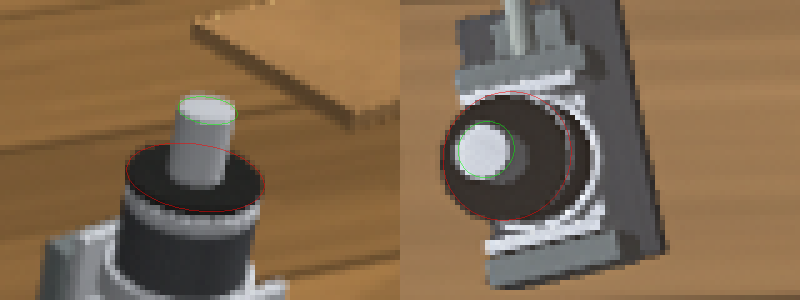

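View pics/e_full.png

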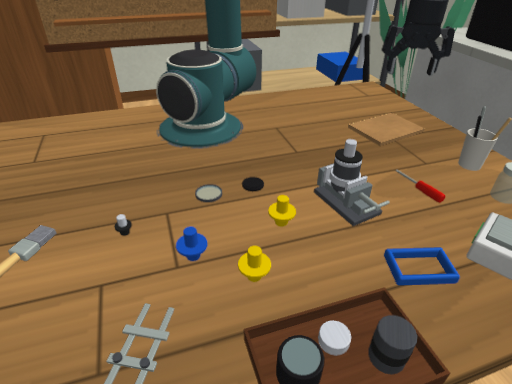

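The flange and knob lie on the outlines predicted for the seated plug in both views. The rim is closed at about (348, 158) in the scene picture, and the small plug still stands at (123, 225).

```bash
python3 -c "
from rig import manip
print(manip.close_job())"
```

```text
the job is handed in; nothing more can be done
None
```

The large black plug is in the barrel's mouth with its flange on the rim. I lowered it by the knob, held it until it seated, then let go and moved clear. I handed the job in at about 12.5 s.

- **Seating:** contact came within about 0.5 mm of the expected height, at about 9 N upward plus about 6 N sideways. After release, the flange and knob matched the predicted seated outlines in both cameras, to about a pixel (roughly 2.5 mm).
- **Other things:** in the last picture, the small plug and the blue and yellow look-alikes stand where they were. The robot is touching nothing.
- **What disagreed:** the fingertips showed about 30 mm higher in the images than the reported TCP height. I set the grasp height from the images instead, and the insertion height from the plug's own lift off the bench. The reported opening on the 26 mm knob was also about 24 mm.

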